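# Turn the condiment stand to the squeeze bottle

### The job

Push the tabs on the rim of the revolving condiment stand to turn it gently until the squeeze bottle (the one with the pointed nozzle) stands directly in line with the pointed tongue of the black mat, on the tongue's side, then leave the stand at rest. Only push the stand: do not touch, lift or tip the four containers on it, and leave the things around it where they are.

Things in the scene. Friction and masses are not known exactly. Their poses are not given: they have to be found in the camera images.
- mat: Fixed black rubber counter mat, a disc of 344 mm diameter, 4 mm thick, lying on the work surface, with one pointed tongue whose tip is 226 mm from the centre. Origin: centre of its underside; its -x axis points along the tongue to the tip (roughly towards the robot, up to 35 degrees to either side), z up.
- stand: Fixed foot of the condiment stand, centred on the mat. Origin on the turntable's vertical axis, 4 mm above the work surface; it does not turn. It carries the turntable: dark steel disc, 236 mm diameter, top 24 mm above the work surface, with a cross of four low fins (to 40 mm) parting it into quarters, one container in each; each fin ends in a push tab jutting from the rim.
- turntable (a joint): Angle the turntable has turned since the start, rad, 0 at the start, growing anticlockwise seen from above; free to turn either way by far more than a full turn. Some friction: about 1 to 2 N at a tab turns it, and it stops almost at once when no longer pushed.
- tab0 (a point): Point on a push tab, 148 mm from the turntable's axis, 30 mm above the work surface; turns with it. The tab is a pale aluminium radial bar, 12 mm thick, from 111 to 167 mm from the axis, 14 to 44 mm above the work surface. Outside the disc only the thin mat lies below. The four tabs are 90 degrees apart, midway in angle between the containers.
- tab1 (a point): Point on a push tab, 148 mm from the turntable's axis, 30 mm above the work surface; turns with it. The tab is a pale aluminium radial bar, 12 mm thick, from 111 to 167 mm from the axis, 14 to 44 mm above the work surface. Outside the disc only the thin mat lies below. It is 90 degrees anticlockwise of tab0.
- tab2 (a point): Point on a push tab, 148 mm from the turntable's axis, 30 mm above the work surface; turns with it. The tab is a pale aluminium radial bar, 12 mm thick, from 111 to 167 mm from the axis, 14 to 44 mm above the work surface. Outside the disc only the thin mat lies below. It is 180 degrees anticlockwise of tab0.
- tab3 (a point): Point on a push tab, 148 mm from the turntable's axis, 30 mm above the work surface; turns with it. The tab is a pale aluminium radial bar, 12 mm thick, from 111 to 167 mm from the axis, 14 to 44 mm above the work surface. Outside the disc only the thin mat lies below. It is 270 degrees anticlockwise of tab0.
- squeeze_bottle: The container to bring to the tongue: small white squeeze bottle, 52 mm diameter, shoulder at 58 mm, with a cone-shaped nozzle to 96 mm, the tallest of the four. Loose, upright in one quarter of the turntable, centre 66 mm from the axis. Origin: centre of its underside (24 mm above the work surface), z up the bottle.
- ramekin: Small open white ramekin, 56 mm diameter, 34 mm high, loose in one quarter of the turntable, 66 mm from the axis. Not to be touched. Origin: centre of its underside, z up.
- lidded_jar: Squat glass jar with a flat metal lid, 56 mm diameter, 48 mm high, loose in one quarter, 66 mm from the axis. Not to be touched. Origin: centre of its underside, z up.
- shaker: Glass shaker with a domed steel top, 44 mm diameter, 61 mm high, loose in one quarter, 66 mm from the axis. Not to be touched. Origin: centre of its underside, z up.
- plate_stack: Bystander: stack of white plates, 150 mm diameter, 47 mm high, to the left. Origin: centre of its underside.
- food_pan: Bystander: open steel food pan, 110 x 160 x 65 mm high, to the right. Origin: centre of its underside.
- tumbler: Bystander: clear plastic tumbler, 72 mm diameter, 100 mm high, to the near left. Origin: centre of its underside.
Things that resemble listed ones, but are neither listed nor needed, are in the scene too. What is shaped like the squeeze_bottle but red is not meant.

How it is judged:
On the way:
1. the fingers push the turntable (contact force between the fingers and stand above 0.2 N), for 0.05 s.
At the end, for the whole second after the job is handed in: The bottle's centre is within 12 mm sideways of the line from the mat's centre to the tongue's tip, on the tongue's side; turntable at rest (under 0.05 rad/s); all four containers upright on it, 51 to 81 mm from its axis; bystanders within 15 mm of their start (y of squeeze_bottle in the frame of mat between -0.012 and 0.012 m and x of squeeze_bottle in the frame of mat below -0.05 m and velocity of joint turntable between -0.05 and 0.05 rad/s and horizontal distance between squeeze_bottle and stand between 0.051 and 0.081 m and angle between each of squeeze_bottle, ramekin, lidded_jar, shaker's own z axis and vertical below 0.1 rad and height (world z) of squeeze_bottle between 0.018 and 0.03 m and horizontal distance between ramekin and stand between 0.051 and 0.081 m and height (world z) of ramekin between 0.018 and 0.03 m and horizontal distance between lidded_jar and stand between 0.051 and 0.081 m and height (world z) of lidded_jar between 0.018 and 0.03 m and horizontal distance between shaker and stand between 0.051 and 0.081 m and height (world z) of shaker between 0.018 and 0.03 m and distance of each of plate_stack, food_pan, tumbler from where it was at the start of the episode below 0.015 m); the robot touches nothing.
It fails at once if a container is touched by the robot (over 1 N) (contact force between any of the fingers, the arm and squeeze_bottle above 1 N or contact force between any of the fingers, the arm and ramekin above 1 N or contact force between any of the fingers, the arm and lidded_jar above 1 N or contact force between any of the fingers, the arm and shaker above 1 N).
It fails at once if a container is lifted off the turntable or tipped (height (world z) of any of squeeze_bottle, ramekin, lidded_jar, shaker above 0.034 m or angle between any of squeeze_bottle, ramekin, lidded_jar, shaker's own z axis and vertical above 0.3 rad).
It fails at once if the turntable is spun fast (over 2.5 rad/s) (velocity of joint turntable above 2.5 rad/s or velocity of joint turntable below -2.5 rad/s).
It fails at once if a bystander is moved more than 15 mm (distance of any of plate_stack, food_pan, tumbler from where it was at the start of the episode above 0.015 m).
It also fails if it takes over 58 s, if anything falls off the work surface, if the arm or the gripper's body presses on something with over 40 N, if the wrist force passes 120 N, or if a joint passes its speed limit or range.

### The arm

A 6-joint arm with a two-finger parallel gripper is mounted at the origin on the work surface. World frame = base frame: x ahead of the robot, y to its left, z up, the work surface at z = 0. Lengths are in m, angles in rad, forces in N, time in s.
With the tool pointing down it reaches from about 0.3 to 0.775 m from the base axis. Payload 14.6 kg.
Tool frame: the origin (TCP) lies at the very end of the fingers, on their centre line; the grasp point (between the pads) lies 19 mm behind it; z points along the fingers, y is the direction in which the jaws open and shut (so a half turn about z gives the same grasp; the last joint's range is limited). The gripper opens to 94 mm and grips with 3 to 60 N. Pads are 16 mm wide; open, the fingers measure 119 mm over their backs; the gripper's body (75 mm by 177 mm) begins 78 mm behind the grasp point.
Start: joints at [-0.067, 0.3, 1.521, -0, 1.321, -0.067], TCP at [0.55, -0, 0.205] pointing down, gripper open.
Joint ranges: [-3.03, 3.03], [-0.79, 2.21], [0.23, 2.52], [-1.04, 4.18], [0, 3.07], [-2.55, 2.55]. Speed limits (rad/s): [2.22, 2.22, 2.57, 3.14, 3.14, 3.14].

### API

Orientations are given as [roll, pitch, yaw] about the fixed x, y, z axes, in that order (R = Rz(yaw) Ry(pitch) Rx(roll)).
In Python, from station import ctrl, vision, ticket gives the robot as it stands.
- The arm moves only by the tool step_arm, never from a script. Its argument "steps" is a list of rows, each an object of numbers: "x", "y", "z": the shift along the tool's x, y, z in m; "ax", "ay", "az": the turn, a rotation vector about the tool's x, y, z in degrees; "claw": the finger opening in m, from 0 to 0.094. A call has 1 to 5 rows; each row shifts and turns the pose as measured when the row begins, along the tool's axes as they then stand; what a row does not reach is not made up. A row lasts 1/12 s, in which the tool goes at most 41.7 mm and 7.16 degrees, less where a joint would pass 70% of its speed; a pose out of reach is approached as far as the arm can. A call with a gripper value outside its range is refused whole. The fingers move at their own pace and stop on an object; "grip_force" is the grip in N (left out, the last holds). Time passes only in rows, so rows that do not move let the fingers close. It gives the time, the measured TCP pose, the force and the opening at its end, in the units of the state.
- ctrl.get_obs(): the state, without advancing time (a new reading comes with each control period).
- vision.camera(name): name is "scene" or "side" or "wrist"; returns (picture, depth): 420x560x3 uint8, red, green, blue; 420x560 float32, m along the optical axis (not along the pixel's ray), 0 where there is no reading.
- vision.camera_params(name): a dict with "fov_y" (degrees; the focal length in pixels is half the picture's height over the tangent of half this angle, whatever the lens; pixels are square), "cx", "cy" (the principal point, pixels), "origin" and "attitude" of the camera in the world; the wrist camera has in their place "mount" (4x4, takes a point from camera to tool coordinates, whose origin is the TCP and whose axes are the flange's). Camera axes: x right, y up, looking along -z (the intrinsics and any distortion apply to the point x, -y, -z); pixel columns grow to the right and rows downward; lengths in m; the calibration is good to about 2 mm. A picture is of the moment at which its call begins: read the wrist's pose just before it. camera_params takes no time and is no camera call.
- ticket.hand_in(): hands the job in, once; it reports no verdict.
The state is a dict: "time_s": time; "qpos": joint angles; "joint_vel": joint speeds; "tau": joint torques, N m; "ee_pos": TCP position; "eef_rot": TCP orientation; "force": force on the tool from outside, world axes, zero at the start; "moment": the same for the moment, N m; "grip_width": finger opening in m.
Only numpy, scipy, OpenCV 4.12 (cv2) and the standard library are available. Lean on these libraries where they do the work, as an engineer would, in place of code of your own. Each camera call takes 0.05 s, during which the arm holds its last target.

## Working session

There is one attempt and no reset: what is moved stays moved. The work goes in short steps, Python scripts to look and compute and a tool call to move; the robot and the scene stay as the last step left them, time stands still between calls to the robot, and variables do not carry over. Pictures are saved under pics/ and viewed, and the job is handed in when it is done.

Besides the shell and the picture viewer there is one more tool, called after "Request:" as name([rows], argument=value, ...), one row to a line, values as JSON. step_arm: Moves the arm, as the interface text tells. Its arguments: {"type":"object","properties":{"steps":{"type":"array"},"grip_force":{"type":"number"}},"required":["steps"]}

```bash
ls; mkdir -p pics
python3 - <<'E'
from station import ctrl, vision, ticket
import cv2,numpy as np
for n in ["scene","side"]:
    p,d=vision.camera(n); cv2.imwrite(f"pics/{n}0.png",p[:,:,::-1]); np.savez(f"pics/{n}0.npz",p=p,d=d)
    print(n,vision.camera_params(n))
print(vision.camera_params("wrist")); print(ctrl.get_obs())
E
```

```text
pics
scene {'fov_y': 50.882660710669725, 'cx': 278.0664861163655, 'cy': 208.98095562030556, 'origin': array([1.07254162, 0.58613116, 0.84538973]), 'attitude': array([ 0.79679022, -0.01562649,  2.42468138])}
side {'fov_y': 45.254560725096134, 'cx': 279.53628418623805, 'cy': 213.22922329956808, 'origin': array([-0.00858889, -1.24914637,  0.83590701]), 'attitude': array([ 1.06372331,  0.00435963, -0.40654116])}
{'fov_y': 71.24198766212182, 'cx': 280.03319731163486, 'cy': 210.4218929101887, 'mount': array([[-6.60174321e-04,  9.71048785e-01,  2.38880348e-01,
         6.74049178e-02],
       [ 9.99999703e-01,  5.46189263e-04,  5.43358655e-04,
        -1.46602303e-03],
       [ 3.97153881e-04,  2.38880636e-01, -9.71048858e-01,
        -1.79718252e-01],
       [ 0.00000000e+00,  0.00000000e+00,  0.00000000e+00,
         1.00000000e+00]])}
{'time_s': 0.1, 'qpos': array([-6.65904538e-02,  3.00393286e-01,  1.52148898e+00, -4.67676333e-05,
        1.32072070e+00, -6.65895326e-02]), 'joint_vel': array([ 0.00146033, -0.00223649,  0.0003972 , -0.0003522 , -0.00104421,
        0.00010531]), 'tau': array([ 1.84928511e-03, -5.32644153e+01, -3.53284299e+01,  7.10431044e-02,
        2.34944851e-02, -7.30603051e-05]), 'ee_pos': array([5.49770417e-01, 5.33720757e-06, 2.04967980e-01]), 'eef_rot': array([-3.14058156e+00, -2.20258788e-05,  1.57080699e+00]), 'force': array([1.09072077, 0.99999822, 0.61557929]), 'moment': array([ 0.03908309,  0.04567168, -0.06249536]), 'grip_width': 0.09427181556124696}
```

View pics/scene0.png

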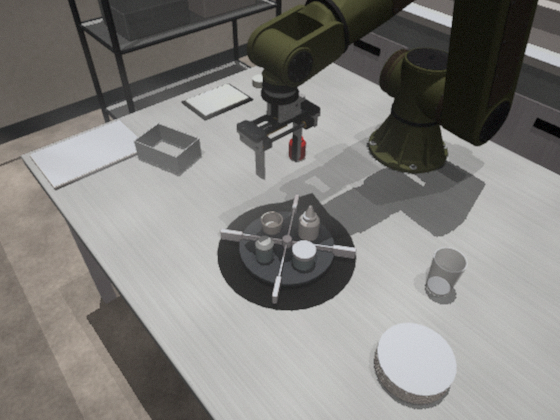

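View pics/side0.png

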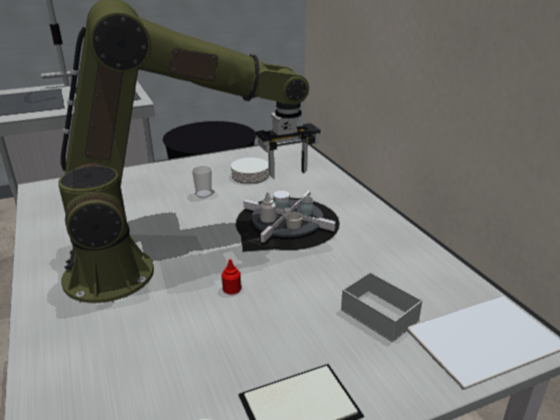

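```bash
cat > h.py <<'E'
import numpy as np,cv2
from scipy.spatial.transform import Rotation as Ro
from station import ctrl, vision, ticket
def cam(n,obs=None):
    c=vision.camera_params(n); f=210/np.tan(np.radians(c['fov_y']/2))
    if n=="wrist":
        T=np.eye(4);T[:3,:3]=Ro.from_euler('xyz',obs['eef_rot']).as_matrix();T[:3,3]=obs['ee_pos'];T=T@c['mount']
        return f,c['cx'],c['cy'],T[:3,3],T[:3,:3]
    return f,c['cx'],c['cy'],np.array(c['origin']),Ro.from_euler('xyz',c['attitude']).as_matrix()
def rays(K,uv):
    f,cx,cy,o,R=K; uv=np.atleast_2d(uv).astype(float)
    return np.c_[(uv[:,0]-cx)/f,-(uv[:,1]-cy)/f,-np.ones(len(uv))]@R.T
def plane(K,uv,z):
    r=rays(K,uv); return K[3]+r*((z-K[3][2])/r[:,2])[:,None]
def cloud(K,d):
    v,u=np.mgrid[:420,:560]; r=rays(K,np.c_[u.ravel(),v.ravel()]); return (K[3]+r*d.reshape(-1,1)).reshape(420,560,3)
E
python3 - <<'E'
from h import *
for n in ["scene","side"]:
    z=np.load(f"pics/{n}0.npz");p,d=z['p'],z['d'];K=cam(n);C=cloud(K,d)
    g=p.max(2).astype(int)
    ok=(d>0)&(C[...,0]>.25)&(C[...,0]<.9)&(abs(C[...,1])<.4)
    m=ok&(g<50)&(abs(C[...,2]-.004)<.012)&(p.max(2)-p.min(2)<25)
    k,l,s,ce=cv2.connectedComponentsWithStats(m.astype(np.uint8))
    i=1+s[1:,4].argmax(); m=l==i; print(n,s[i],ce[i])
    P=plane(K,np.argwhere(m)[:,::-1],.004)[:,:2]
    (c,r)=cv2.minEnclosingCircle(P.astype(np.float32)); print('enclosing',c,r)
    vis=p[:,:,::-1].copy(); vis[m]=(0,0,255)
    x,y,w,h=s[i][:4]; x-=20;y-=20;w+=40;h+=40
    crop=np.hstack([p[y:y+h,x:x+w,::-1],vis[y:y+h,x:x+w]]); cv2.imwrite(f"pics/{n}_m.png",cv2.resize(crop,None,fx=2,fy=2,interpolation=cv2.INTER_CUBIC)); print(x,y)
    for zz in ((.1,.14),):
        q=ok&(C[...,2]>zz[0])&(C[...,2]<zz[1])&(np.hypot(C[...,0]-.55,C[...,1])<.2)
        print('tall',q.sum(),C[q].mean(0) if q.any() else '')
E
```

```text
scene [ 230  251  125   59 2396] [291.94657763 284.99415693]
enclosing (0.6054548025131226, 0.12513548135757446) 0.15406730771064758
210 231
tall 64 [0.51470078 0.07987082 0.11027883]
side [ 236  202  103   49 1809] [281.47816473 233.93532338]
enclosing (0.560113787651062, 0.052833445370197296) 0.19285297393798828
216 182
tall 34 [0.51492466 0.07214639 0.1091773 ]
```

Run:
```python
from h import *
for n,(x,y,w,h) in {"scene":(200,180,180,140),"side":(220,175,140,90)}.items():
    z=np.load(f"pics/{n}0.npz");p=z['p']; c=np.clip(p[y:y+h,x:x+w,::-1].astype(float)*1.8,0,255).astype(np.uint8)
    cv2.imwrite(f"pics/{n}_z.png",cv2.resize(c,(w*4,h*4),interpolation=cv2.INTER_CUBIC))
```

```text
(no output)
```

View pics/scene_z.png

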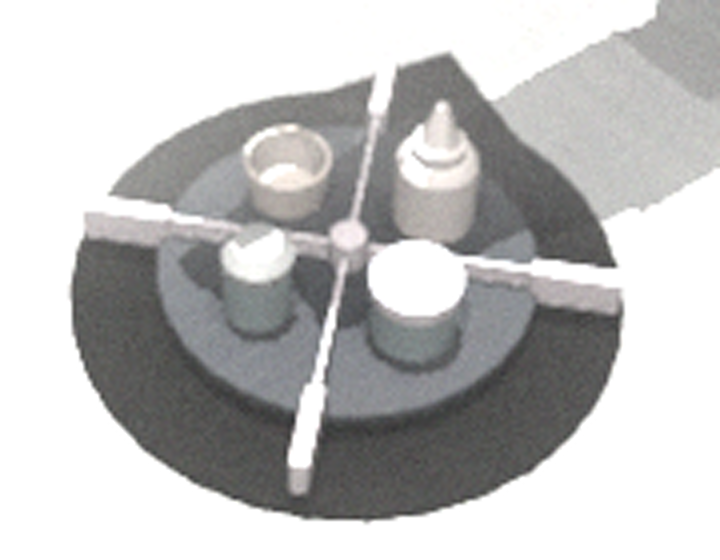

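View pics/side_z.png

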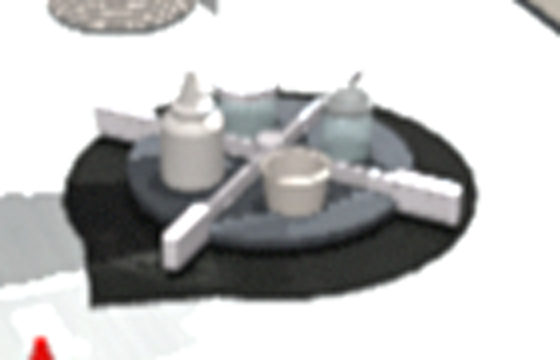

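Run:
```python
from h import *
from scipy.optimize import least_squares
for n,tip in {"scene":(312.2,193.5),"side":(243,251)}.items():
    z=np.load(f"pics/{n}0.npz");p,d=z['p'],z['d'];K=cam(n)
    t=plane(K,tip,.004)[0]
    print(n,'tip',t.round(4))
    m=np.zeros((420,560),np.uint8); 
    v,u=np.mgrid[:420,:560]; P=plane(K,np.c_[u.ravel(),v.ravel()],.004).reshape(420,560,3)
    dark=((p.max(2)<60)&(np.hypot(P[...,0]-.59,P[...,1]-.1)<.27)).astype(np.uint8)
    dark=cv2.morphologyEx(dark,cv2.MORPH_OPEN,np.ones((2,2)))
    cs,_=cv2.findContours(dark,cv2.RETR_EXTERNAL,cv2.CHAIN_APPROX_NONE); c=np.vstack(cs)[:,0]
    Q=P[c[:,1],c[:,0],:2]
    x=np.array([.59,.1])
    for w in (.05,.02,.008,.005):
        e=np.hypot(*(Q-x).T)-.172; q=Q[abs(e)<w]
        x=least_squares(lambda x:np.hypot(*(q-x).T)-.172,x,loss='soft_l1',f_scale=.002).x
    print('centre',x,len(q),'tipdist',np.hypot(*(t[:2]-x)),'ang',np.degrees(np.arctan2(*(t[:2]-x)[::-1])))
    C=cloud(K,d); r=np.hypot(C[...,0]-x[0],C[...,1]-x[1])
    rim=(r>.118)&(r<.172)&(C[...,2]>.036)&(C[...,2]<.05)
    a=np.degrees(np.arctan2(C[...,1]-x[1],C[...,0]-x[0]))[rim]
    k=np.radians(4*a); print('tab phase',np.degrees(np.angle(np.exp(1j*k).mean()))/4,np.histogram(a,36,(-180,180))[0])
    b=(r<.1)&(C[...,2]>.09)&(C[...,2]<.13); bx=C[b].mean(0); print('bottle',bx,np.degrees(np.arctan2(*(bx[:2]-x)[::-1])),np.hypot(*(bx[:2]-x)))
```

```text
scene tip [ 0.3818 -0.0391  0.004 ]
centre [0.57694148 0.07029101] 203 tipdist 0.22371601669328653 ang -150.72299065196933
tab phase 38.63803291569479 [  0   0   0  46  13   0   0   0   0   0   0   0  56  60   0   0   0   0
   0   0   0  88  28   0   0   0   0   0   0   0 110  13   0   0   0   0]
bottle [0.5159489  0.08094761 0.10164461] 170.08933859286967 0.0619165445443695
side tip [ 0.3878 -0.0423  0.004 ]
centre [0.57749001 0.06625726] 110 tipdist 0.2185447328821459 ang -150.22123219922074
tab phase 38.90198794337412 [ 0  0  0 23 23  0  0  0  0  0  0  0 41 15  0  0  0  0  0  0  0 22  2  0
  0  0  0  0  0  0 41  8  0  0  0  0]
bottle [0.51408991 0.06979255 0.10130527] 176.80840415189024 0.06349858769000521
```

Request:
step_arm([
  {"az": 6.7,"claw": 0},
  {"az": 6.7,"claw": 0},
  {"az": 6.7,"claw": 0},
  {"az": 6.7,"claw": 0},
  {"az": 6.7,"claw": 0},
], grip_force=20)

```text
validation failed for argument at $.st...
```

Request:
step_arm([
  {"az": 6.7,"claw": 0},
  {"az": 6.7,"claw": 0},
  {"az": 6.7,"claw": 0},
  {"az": 6.7,"claw": 0},
  {"az": 6.7,"claw": 0},
])

```text
validation failed for argument at $.st...
```

```bash
cat > to.py <<'E'
from h import *
import sys
o=ctrl.get_obs(); R=Ro.from_euler('xyz',o['eef_rot']).as_matrix(); c=np.array([.577,.069])
print(o['time_s'],o['ee_pos'],'yaw of y',np.degrees(np.arctan2(R[1,1],R[0,1])),'grip',o['grip_width'],'F',o['force'])
v=o['ee_pos'][:2]-c; print('polar',np.hypot(*v),np.degrees(np.arctan2(v[1],v[0])))
if len(sys.argv)>3: print('shift tool',R.T@(np.array(list(map(float,sys.argv[1:4])))-o['ee_pos']))
E
python3 to.py .437 .010 .205
python3 - <<'E'
from h import *
for n in ["scene","side"]:
    z=np.load(f"pics/{n}0.npz");p,d=z['p'].astype(int),z['d'];C=cloud(cam(n),d)
    m=(p[...,0]>p[...,1]+70)&(p[...,0]>p[...,2]+70)&(C[...,0]<.7); print(n,np.median(C[m],0),C[m].max(0))
E
```

```text
0.1 [5.49770417e-01 5.33720757e-06 2.04967980e-01] yaw of y 0.0006123080642709103 grip 0.09427181556124696 F [1.09072077 0.99999822 0.61557929]
polar 0.07417353774789161 -111.53727419763821
shift tool [ 9.99586614e-03 -1.12770285e-01  8.22209685e-05]
scene [ 0.29462642 -0.18344522  0.05788515] [0.48949802 0.00967976 0.26629428]
side [ 0.29320253 -0.21703246  0.05107457] [ 0.32071384 -0.18634343  0.83590701]
```

Request:
step_arm([
  {"x": 0,"y": 0,"z": 0,"ax": 0,"ay": 0,"az": 6.7,"claw": 0.0},
], grip_force=20)

```text
time_s: 0.18
ee_pos: [0.5496, 0.0, 0.2046]
eef_rot: [-3.14, 0.0, 1.456]
force: [0.3, -0.5, -0.4]
grip_width: 0.0901
```

Request:
step_arm([
  {"x": 0,"y": 0,"z": 0,"ax": 0,"ay": 0,"az": 6.7,"claw": 0},
  {"x": 0,"y": 0,"z": 0,"ax": 0,"ay": 0,"az": 6.7,"claw": 0},
  {"x": 0,"y": 0,"z": 0,"ax": 0,"ay": 0,"az": 6.7,"claw": 0},
  {"x": 0,"y": 0,"z": 0,"ax": 0,"ay": 0,"az": 6.7,"claw": 0},
  {"x": 0,"y": 0,"z": 0,"ax": 0,"ay": 0,"az": 6.7,"claw": 0},
])

```text
time_s: 0.6
ee_pos: [0.5488, 0.0001, 0.2028]
eef_rot: [-3.137, 0.003, 0.843]
force: [0.3, 0.1, -0.3]
grip_width: 0.0575
```

Request:
step_arm([
  {"x": 0,"y": 0,"z": 0,"ax": 0,"ay": 0,"az": 6.7,"claw": 0},
  {"x": 0,"y": 0,"z": 0,"ax": 0,"ay": 0,"az": 6.7,"claw": 0},
  {"x": 0,"y": 0,"z": 0,"ax": 0,"ay": 0,"az": 6.7,"claw": 0},
  {"x": 0,"y": 0,"z": 0,"ax": 0,"ay": 0,"az": 6.7,"claw": 0},
  {"x": 0,"y": 0,"z": 0,"ax": 0,"ay": 0,"az": 0,"claw": 0},
])

```text
time_s: 1.02
ee_pos: [0.548, 0.0001, 0.201]
eef_rot: [-3.138, 0.008, 0.345]
force: [0.3, -0.4, -0.6]
grip_width: 0.0241
```

```bash
python3 to.py .437 .010 .205
```

```text
1.0167 [5.47965117e-01 1.41162904e-04 2.01010709e-01] yaw of y -70.25403015621991 grip 0.024083890165213992 F [ 0.32260366 -0.40800395 -0.57933534]
polar 0.07472993951501394 -112.86311193415588
shift tool [-0.1011381  -0.04678294 -0.00296824]
```

Request:
step_arm([
  {"x": -0.025,"y": -0.012,"z": 0,"ax": 0,"ay": 0,"az": -1,"claw": 0},
  {"x": -0.025,"y": -0.012,"z": 0,"ax": 0,"ay": 0,"az": -1,"claw": 0},
  {"x": -0.025,"y": -0.012,"z": 0,"ax": 0,"ay": 0,"az": -1,"claw": 0},
  {"x": -0.025,"y": -0.012,"z": 0,"ax": 0,"ay": 0,"az": 0,"claw": 0},
  {"x": 0,"y": 0,"z": 0,"ax": 0,"ay": 0,"az": 0,"claw": 0},
])

```text
time_s: 1.43
ee_pos: [0.4323, 0.0083, 0.1989]
eef_rot: [-3.135, 0.013, 0.42]
force: [-0.5, 0.4, 0.1]
grip_width: 0.0003
```

```bash
python3 to.py .437 .010 .03;python3 - <<'E'
from h import *
o=ctrl.get_obs();p,d=vision.camera("wrist"); cv2.imwrite("pics/w1.png",p[:,:,::-1]); np.savez("pics/w1.npz",p=p,d=d,e=o['ee_pos'],r=o['eef_rot'])
E
```

```text
1.4333 [0.43227331 0.00829637 0.19893489] yaw of y -65.91794745189888 grip 0.00027805290306201816 F [-0.47903149  0.44778596  0.14936251]
polar 0.15694185476178363 -157.2450537319278
shift tool [0.00715967 0.00150667 0.16885114]
```

View pics/w1.png

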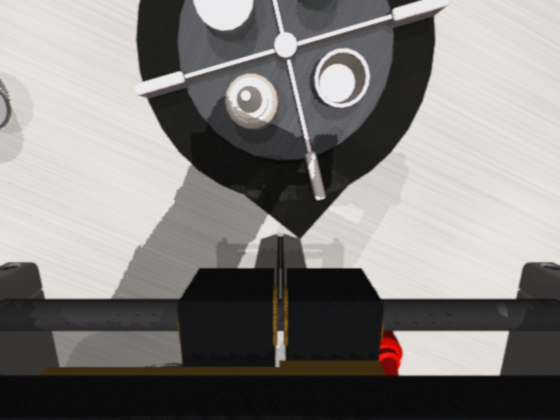

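Run:
```python
from h import *
z=np.load("pics/w1.npz");o=dict(ee_pos=z['e'],eef_rot=z['r']);K=cam("wrist",o)
for n,uv,h in [('tip',(300,237),.004),('hub',(286,45),.045),('hub40',(286,45),.04),('tabend',(320,198),.044),('nozzle',(246,97),.12),('red',(390,352),.06)]:
    q=plane(K,uv,h)[0]; v=q[:2]-[.577,.069]; print(n,q.round(4),np.hypot(*v).round(4),np.degrees(np.arctan2(v[1],v[0])).round(1))
C=cloud(K,z['d']); print('depth hub',C[45,286],'tab',C[185,317],'nozz',C[97,246], 'tip',C[230,300])
```

```text
tip [ 0.3838 -0.0422  0.004 ] 0.2229 -150.1
hub [0.5786 0.0672 0.045 ] 0.0024 -48.3
hub40 [0.5798 0.0677 0.04  ] 0.0031 -24.8
tabend [ 0.4488 -0.0349  0.044 ] 0.165 -141.0
nozzle [0.5114 0.0741 0.12  ] 0.0658 175.5
red [ 0.3069 -0.2012  0.06  ] 0.3821 -135.0
depth hub [0.57786402 0.06691557 0.0479637 ] tab [ 0.46125282 -0.02488202  0.04485913] nozz [0.51130319 0.07396559 0.12109372] tip [ 0.39307825 -0.03780704  0.00504752]
```

Request:
step_arm([
  {"x": 0.003,"y": 0,"z": 0.035,"ax": 0,"ay": 0,"az": 0,"claw": 0},
  {"x": 0.003,"y": 0,"z": 0.035,"ax": 0,"ay": 0,"az": 0,"claw": 0},
  {"x": 0,"y": 0,"z": 0.035,"ax": 0,"ay": 0,"az": 0,"claw": 0},
  {"x": 0,"y": 0,"z": 0.035,"ax": 0,"ay": 0,"az": 0,"claw": 0},
  {"x": 0,"y": 0,"z": 0.02,"ax": 0,"ay": 0,"az": 0,"claw": 0},
])

```text
time_s: 1.9
ee_pos: [0.4447, 0.0104, 0.039]
eef_rot: [3.14, -0.002, 0.436]
force: [-0.2, 0.0, -1.3]
grip_width: 0.0004
```

```bash
python3 to.py .437 .010 .03
```

```text
1.9 [0.4446762  0.01041656 0.03898585] yaw of y -65.01570068959835 grip 0.00040334574960137484 F [-0.18005402  0.00694857 -1.26275963]
polar 0.14471215153206302 -156.11968957731452
shift tool [-0.00715546 -0.00287563  0.00896511]
```

Request:
step_arm([
  {"x": -0.006,"y": 0.001,"z": 0.006,"ax": 0,"ay": 0,"az": 0,"claw": 0},
  {"x": 0,"y": 0.005,"z": 0,"ax": 0,"ay": 0,"az": -1.5,"claw": 0},
  {"x": 0,"y": 0.005,"z": 0,"ax": 0,"ay": 0,"az": -1.5,"claw": 0},
  {"x": 0,"y": 0.005,"z": 0,"ax": 0,"ay": 0,"az": -1.9,"claw": 0},
  {"x": 0,"y": 0.005,"z": 0,"ax": 0,"ay": 0,"az": -1.9,"claw": 0},
])

```text
time_s: 2.32
ee_pos: [0.4479, -0.0118, 0.0286]
eef_rot: [-3.138, 0.005, 0.571]
force: [-3.1, 3.3, -0.2]
grip_width: 0.0003
```

```bash
python3 to.py
```

```text
2.3167 [ 0.44788473 -0.01179439  0.02861397] yaw of y -57.27390713987906 grip 0.0003214201020218597 F [-3.11053229  3.34136942 -0.17056561]
polar 0.1523104872789943 -147.96356393263915
```

Request:
step_arm([
  {"x": 0,"y": 0.005,"z": 0,"ax": 0,"ay": 0,"az": -1.9,"claw": 0},
  {"x": 0,"y": 0.005,"z": 0,"ax": 0,"ay": 0,"az": -1.9,"claw": 0},
  {"x": 0,"y": 0.005,"z": 0,"ax": 0,"ay": 0,"az": -1.9,"claw": 0},
  {"x": 0,"y": 0.005,"z": 0,"ax": 0,"ay": 0,"az": -1.9,"claw": 0},
  {"x": 0,"y": 0.005,"z": 0,"ax": 0,"ay": 0,"az": -1.9,"claw": 0},
])

```text
time_s: 2.73
ee_pos: [0.4653, -0.0342, 0.0314]
eef_rot: [-3.137, 0.003, 0.756]
force: [-1.0, 0.4, -1.5]
grip_width: 0.0003
```

```bash
python3 to.py
```

```text
2.7333 [ 0.46526434 -0.03418242  0.03142195] yaw of y -46.669217704695434 grip 0.00028271981862369657 F [-0.96345142  0.44127887 -1.52338879]
polar 0.15209033495940852 -137.27903723477797
```

Request:
step_arm([
  {"x": 0,"y": 0.005,"z": 0.001,"ax": 0,"ay": 0,"az": -1.9,"claw": 0},
  {"x": 0,"y": 0.005,"z": 0.001,"ax": 0,"ay": 0,"az": -1.9,"claw": 0},
  {"x": 0,"y": 0.005,"z": 0.001,"ax": 0,"ay": 0,"az": -1.9,"claw": 0},
  {"x": 0,"y": 0.005,"z": 0,"ax": 0,"ay": 0,"az": -1.9,"claw": 0},
  {"x": 0,"y": 0.005,"z": 0,"ax": 0,"ay": 0,"az": -1.9,"claw": 0},
])

```text
time_s: 3.15
ee_pos: [0.4866, -0.0536, 0.0318]
eef_rot: [-3.139, 0.001, 0.941]
force: [-1.3, 1.0, -0.4]
grip_width: 0.0004
```

```bash
python3 to.py
```

```text
3.15 [ 0.48656262 -0.05363718  0.03178534] yaw of y -36.06629670684804 grip 0.0004286098053382519 F [-1.2596732   0.98617    -0.43768194]
polar 0.15237715733168813 -126.40649171047832
```

13.8° remain, so about 6 rows.

Request:
step_arm([
  {"x": 0,"y": 0.005,"z": 0.001,"ax": 0,"ay": 0,"az": -1.9,"claw": 0},
  {"x": 0,"y": 0.005,"z": 0.001,"ax": 0,"ay": 0,"az": -1.9,"claw": 0},
  {"x": 0,"y": 0.005,"z": 0.001,"ax": 0,"ay": 0,"az": -1.9,"claw": 0},
  {"x": 0,"y": 0.005,"z": 0,"ax": 0,"ay": 0,"az": -1.9,"claw": 0},
  {"x": 0,"y": 0.004,"z": 0,"ax": 0,"ay": 0,"az": -1.5,"claw": 0},
])

```text
time_s: 3.57
ee_pos: [0.5099, -0.0689, 0.0322]
eef_rot: [-3.141, -0.0, 1.12]
force: [-1.5, 0.8, -0.7]
grip_width: 0.0005
```

```bash
python3 to.py
python3 - <<'E'
from h import *
o=ctrl.get_obs();p,d=vision.camera("wrist"); cv2.imwrite("pics/w2.png",p[:,:,::-1]); np.savez("pics/w2.npz",p=p,d=d,e=o['ee_pos'],r=o['eef_rot'])
C=cloud(cam("wrist",o),d)
b=(np.hypot(C[...,0]-.578,C[...,1]-.068)<.1)&(C[...,2]>.105)&(C[...,2]<.13); q=C[b]; print(b.sum(),q.mean(0) if b.any() else 0)
p,d=vision.camera("side"); cv2.imwrite("pics/s2.png",p[:,:,::-1])
E
```

```text
3.5667 [ 0.50993172 -0.06887583  0.03220613] yaw of y -25.85348052945172 grip 0.0004942134194341685 F [-1.53178182  0.82683569 -0.65238878]
polar 0.15332285587853875 -115.94013058389426
2671 [0.51978095 0.03656138 0.11428127]
```

View pics/w2.png

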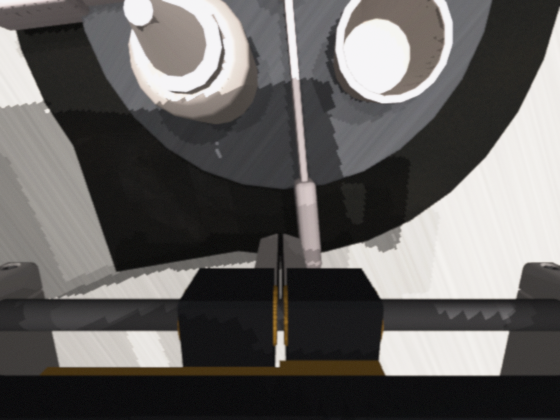

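Request:
step_arm([
  {"x": 0,"y": 0.004,"z": 0,"ax": 0,"ay": 0,"az": -1.5,"claw": 0},
  {"x": 0,"y": 0.003,"z": 0,"ax": 0,"ay": 0,"az": -1,"claw": 0},
  {"x": 0,"y": 0,"z": 0,"ax": 0,"ay": 0,"az": 0,"claw": 0},
  {"x": 0,"y": -0.006,"z": 0,"ax": 0,"ay": 0,"az": 0,"claw": 0},
  {"x": -0.004,"y": -0.01,"z": 0,"ax": 0,"ay": 0,"az": 0,"claw": 0},
])

```text
time_s: 4.08
ee_pos: [0.5009, -0.0696, 0.0335]
eef_rot: [3.14, -0.001, 1.162]
force: [0.1, 0.1, 0.8]
grip_width: 0.0004
```

Request:
step_arm([
  {"x": -0.01,"y": -0.005,"z": 0,"ax": 0,"ay": 0,"az": 0,"claw": 0},
  {"x": -0.01,"y": 0,"z": -0.03,"ax": 0,"ay": 0,"az": 0,"claw": 0},
  {"x": -0.01,"y": 0,"z": -0.04,"ax": 0,"ay": 0,"az": 0,"claw": 0},
  {"x": -0.01,"y": 0,"z": -0.04,"ax": 0,"ay": 0,"az": 0,"claw": 0},
  {"x": -0.01,"y": 0,"z": -0.04,"ax": 0,"ay": 0,"az": 0,"claw": 0},
])

```text
time_s: 4.5
ee_pos: [0.4676, -0.1132, 0.1805]
eef_rot: [-3.126, 0.002, 1.163]
force: [0.1, 0.5, 0.9]
grip_width: 0.0002
```

Request:
step_arm([
  {"x": -0.01,"y": 0,"z": -0.03,"ax": 0,"ay": 0,"az": 0,"claw": 0},
  {"x": -0.01,"y": 0,"z": -0.03,"ax": 0,"ay": 0,"az": 0,"claw": 0},
  {"x": 0,"y": 0,"z": 0,"ax": 0,"ay": 0,"az": 0,"claw": 0},
  {"x": 0,"y": 0,"z": 0,"ax": 0,"ay": 0,"az": 0,"claw": 0},
])

```text
time_s: 4.83
ee_pos: [0.4587, -0.1356, 0.2525]
eef_rot: [-3.14, 0.001, 1.159]
force: [-0.9, -0.7, -0.6]
grip_width: 0.0002
```

```bash
python3 to.py
python3 - <<'E'
from h import *
o=ctrl.get_obs();p,d=vision.camera("wrist"); cv2.imwrite("pics/w3.png",p[:,:,::-1]); np.savez("pics/w3.npz",p=p,d=d,e=o['ee_pos'],r=o['eef_rot'])
for n in ("scene","side"):
    p,d=vision.camera(n); np.savez(f"pics/{n}3.npz",p=p,d=d); cv2.imwrite(f"pics/{n}3.png",p[:,:,::-1])
    C=cloud(cam(n),d); r=np.hypot(C[...,0]-.578,C[...,1]-.068)
    b=(r<.1)&(C[...,2]>.09)&(C[...,2]<.13); q=C[b].mean(0); v=q[:2]-[.578,.068]; print(n,b.sum(),q,np.hypot(*v),np.degrees(np.arctan2(v[1],v[0])))
    rim=(r>.118)&(r<.172)&(C[...,2]>.036)&(C[...,2]<.05)
    a=np.arctan2(C[...,1]-.068,C[...,0]-.578)[rim]; print('phase',np.degrees(np.angle(np.exp(4j*a).mean()))/4)
E
```

```text
4.8333 [ 0.45866913 -0.13562871  0.25251068] yaw of y -23.60443083991179 grip 0.0001586590325320945 F [-0.91155789 -0.68470003 -0.60285975]
polar 0.23637914856243092 -120.03955373487597
scene 136 [0.52277557 0.04246521 0.10180504] 0.06084211463638803 -155.185018491158
phase -16.777724059282857
side 70 [0.52110384 0.0323145  0.10148275] 0.06716120567173357 -147.90389465869336
phase -16.940845272564818
```

View pics/w3.png

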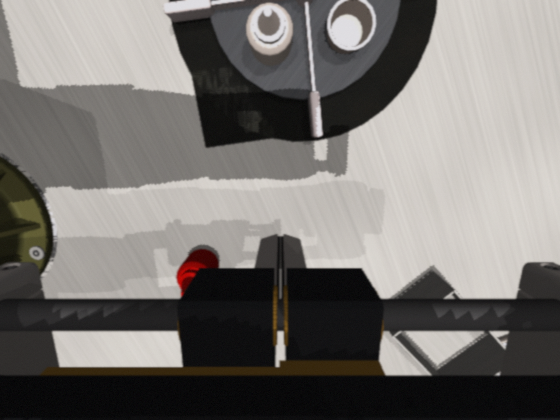

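Run:
```python
from h import *
z=np.load("pics/w3.npz");o=dict(ee_pos=z['e'],eef_rot=z['r']);K=cam("wrist",o)
c=np.array([.578,.068]);a=np.radians(-150.4);u=np.array([np.cos(a),np.sin(a)])
for n,uv,h in [('tip',(206,147),.004),('nozzle',(267,12),.12),('shoulder',(269,29),.075)]:
    q=plane(K,uv,h)[0];v=q[:2]-c; print(n,q.round(4),'along',(v@u).round(4),'side',(u[0]*v[1]-u[1]*v[0]).round(4))
for n in ("scene","side"):
    a0,b0=np.load(f"pics/{n}0.npz"),np.load(f"pics/{n}3.npz")
    s=[(415,365),(447,270),(165,150)] if n=="scene" else [(250,170),(203,182),(380,305)]
    for x,y in s: print(n,np.abs(a0['p'][y-25:y+25,x-25:x+25].astype(int)-b0['p'][y-25:y+25,x-25:x+25]).mean())
```

```text
tip [ 0.3825 -0.0428  0.004 ] along 0.2247 side -0.0002
nozzle [0.5195 0.0364 0.12  ] along 0.0665 side -0.0014
shoulder [0.5197 0.0365 0.075 ] along 0.0662 side -0.0014
scene 8.748533333333333
scene 7.310666666666667
scene 6.437733333333333
side 12.314
side 2.8762666666666665
side 1.9204
```

View pics/scene3.png

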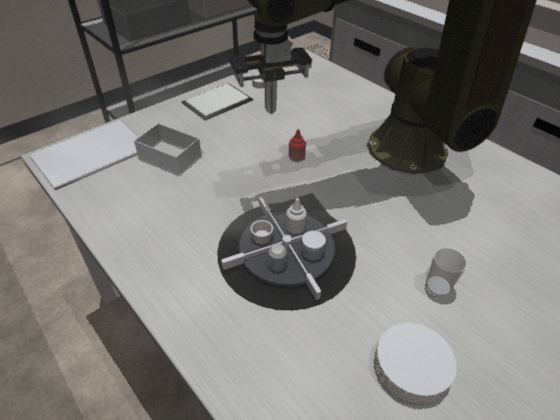

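The scene picture shows the bottle (297,215) in line with the tongue and all four containers upright. The pan, tumbler and plates have not moved, and the arm is clear.

```bash
python3 -c "
from station import ticket
print(ticket.hand_in())"
```

```text
the job is handed in; nothing more can be done
None
```

I turned the stand about 34° anticlockwise by pushing one tab with the closed fingers. I then backed off, raised the arm clear and handed the job in at about 5 s of the 58 s allowed; no verdict was reported.

**Alignment:** the wrist camera puts the bottle about 1.4 mm off the tongue line, against a limit of 12 mm, and 66 mm from the axis on the tongue's side. The tab angles in the scene and side views agree with this, at about 1.4° off. Those two views each gave a biased angle for the bottle itself (−155° and −148°, tongue at −150.5°), but their average agrees too.

**Containers and bystanders:** by eye in the last scene picture, all four containers are upright and the plates, pan and tumbler are unmoved. The before-and-after image differences were not zero (highest at the plates in the side view). I put that down to noise and the arm's shadow, and did not measure the positions.

**Turntable at rest:** I did not measure its speed. The last fixed-camera pictures were taken about 0.8 s after the fingers left the tab, and their tab angles agree to 0.2°.

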